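Press a dowelled plate stand home with the quick clamp

ROBOT

A 6-joint arm with a two-finger parallel gripper is mounted at the origin on a cart in front of the work surface, level with it; the furniture and walls round the work are solid. World frame = base frame: x ahead of the robot, y to its left, z up, the work surface at z = 0. Lengths are in m, angles in degrees, forces in N, time in s.
With the tool pointing down it reaches from about 0.4 to 0.825 m from the base axis. Payload 7 kg.
Tool frame: the origin (TCP) lies at the very end of the fingers, on their centre line; the grasp point (between the pads) lies 19 mm behind it; x points along the fingers, z is the direction in which the jaws open and shut, and the axes are right-handed (so a half turn about x gives the same grasp; the last joint's range is limited). The gripper opens to 88 mm and grips with 3 to 60 N. Pads are 19 mm wide; open, the fingers measure 130 mm over their backs; the gripper's body (78 mm by 193 mm) begins 47 mm behind the grasp point.
Start: joints at [-47.091, 20.546, 0.682, 0, -70.136, -16.507], TCP at [0.3, -0.605, 0.227] pointing down, gripper open.
Joint ranges: [-176.03, 176.03], [-82.01, 121.73], [-58.28, 71.71], [-173.87, 95.51], [-174.79, -0.11], [-173.66, 173.66]. Speed limits (degrees/s): [136.94, 136.94, 172.46, 180, 180, 180].

INTERFACE

Orientations are given as [roll, pitch, yaw] about the fixed x, y, z axes, in that order (R = Rz(yaw) Ry(pitch) Rx(roll)).
In Python, from plant import * gives the robot as it stands.
- The arm moves only by the tool arm_command, never from a script. Its argument "commands" is one flat list of numbers, 5 for each row, row after row: the shift along the tool's x, y, z in mm, then the turn about the tool's x in degrees, then the opening in per cent of the stroke, from 0 (shut) to 100 (fully open). A call has 1 to 5 rows; each row shifts and turns the pose as measured when the row begins, along the tool's axes as they then stand; what a row does not reach is not made up. A row lasts 1/8 s, in which the tool goes at most 62.5 mm and 10.7 degrees, less where a joint would pass 70% of its speed; a pose out of reach is approached as far as the arm can. A call is refused whole if a number of a shift passes 62.5 or a number of a turn 10.7, either way. A call with a gripper value outside its range is refused whole. The fingers move at their own pace and stop on an object; the grip force is fixed at half the most. Time passes only in rows, so rows that do not move let the fingers close. It gives the time, the measured TCP pose, the force and the opening at its end, in the units of the state.
- get_obs(): the state, without advancing time (a new reading comes with each control period).
- snapshot(name): name is "side" or "top" or "wrist"; returns a dict with "frame" (420x560x3 uint8, blue, green, red), "fov_y" (degrees; the focal length in pixels is half the picture's height over the tangent of half this angle, whatever the lens; pixels are square), "cx", "cy" (the principal point, pixels), "world_to_cam" (4x4, takes a point from world to camera coordinates). Camera axes: x right, y up, looking along -z (the intrinsics and any distortion apply to the point x, -y, -z); pixel columns grow to the right and rows downward; lengths in m; the calibration is good to about 2 mm. A picture is of the moment at which its call begins. There is no depth.
- close_job(): hands the job in, once; it reports no verdict.
The state is a dict: "clock": time; "joint_pos": joint angles; "qvel": joint speeds; "tau": joint torques, N m; "tool_pos": TCP position; "orientation": TCP orientation; "force": force on the tool from outside, world axes, zero at the start; "moment": the same for the moment, N m; "opening": finger opening in m.
Only numpy, scipy, OpenCV 4.12 (cv2) and the standard library are available. Lean on these libraries where they do the work, as an engineer would, in place of code of your own. Each camera call takes 0.05 s, during which the arm holds its last target. There are 200 camera calls.

TASK

Use the one-handed bar clamp on the board to press the two halves of the wooden plate stand fully together: squeeze its trigger towards the upright grip, as many strokes as it takes, until the seam is closed, easing off as soon as you feel it close so that the wood is not bruised. Then hold the release tab down until the jaw has sprung all the way back, and let go. Work the clamp by its trigger and tab only, keep your fingers off the wood, bar and jaw, and leave the other things standing where they are.

Things in the scene. Friction and masses are not known exactly. Their poses are not given: they have to be found in the camera images.
- clamp: one-handed bar clamp fixed on a plywood board (100 x 400 x 10 mm): grey housing 60 mm high, black upright grip, toothed steel bar. Origin on the table under the grip; own z up, own +y along the bar, from the jaws (-y) to the release tab (+y). Upright grip: y -8 to 14 mm, 26 mm wide, top 124 mm up. Fixed jaw: y -105 to -90 mm, top 94 mm up
- trigger_pull (a point): middle of the front (jaw-side) face of the sprung black trigger lever (20 mm wide, 9 thick; its top 20 mm higher, free down to 35 mm below). At rest 45 mm in the clamp's -y, 98 mm up, 59 mm before the grip's back face. Squeezed towards the grip (+y) it goes 25 mm and draws the far jaw in by 1 mm per 2.3 mm; let it fully forward again for the next stroke
- trigger (a joint): angle of the trigger (rad): 0 fully forward, 0.3 at its end stop. A full stroke brings the jaw one tooth (7 mm) on, and the bar stays there. Pull needed at trigger_pull: 3 to 9 N with the jaw free, about 11 N while the half slides; once the seam is shut about 1 N more per mm; over 20 N bruises the wood. Stiffening past 14 N well before the end stop means shut
- tab_top (a point): middle of the top of the black ribbed release tab (26 x 26 mm) behind the grip, 95 mm in the clamp's +y, 73 mm up at rest. Pressed straight down it sinks 13 mm to a stop; it takes up to about 15 N. Near the bottom it frees the bar, which a spring slides fully open within a second while the tab is held down
- tab (a joint): angle of the release tab (rad): 0 up, 0.26 fully down; the bar is free above about 0.22
- stand_fixed: fixed half of the wooden plate stand (50 x 42 x 40 mm), resting against the fixed jaw; origin at the clamp's
- far_jaw: toothed steel bar with the grey far jaw (44 x 17 x 58 mm) at its -y end. Slides along the clamp's y by 0 (fully open, origin at the clamp's) to +36 mm (closing)
- pad_front (a point): middle of the pad's face; 213 mm in the clamp's -y and 73 mm up when the jaw is fully open
- pad: sprung rubber pad (36 x 6 x 34 mm) on the far jaw; yields 1 mm per 5 N, at most 7 mm. Axes of the clamp; origin at the clamp's when the jaw is fully open
- stand_half: moving half of the wooden plate stand (50 x 42 x 40 mm, with a plate groove), started on two dowels that grip it with about 9 N. Slides only along the clamp's y; origin at the clamp's when the seam is closed. At first the seam is 7 to 16 mm open and the pad 8 to 17 mm off the half
- seam_moving (a point): middle of the top edge of the moving half's joint face, 94 mm up
- seam_fixed (a point): middle of the top edge of the fixed half's joint face, 94 mm up, 147 mm in the clamp's -y, axes of the clamp; the seam is closed when seam_moving meets it
- tape_roll: roll of masking tape lying beside the clamp, 98 mm across, 25 mm high; a bystander. Origin under its centre
- jar: spice jar with a yellow cap standing beside the clamp, 45 x 45 x 100 mm; a bystander. Origin under its centre
- empty_cup: white cup with a yellow handle standing beyond the stand, 79 x 60 x 74 mm; a bystander. Origin under its centre
- bowl: small white bowl, 86 mm across, 51 mm high; a bystander. Origin under its centre
- peeler: black-handled peeler, 204 mm long; a bystander. Origin under its centre

How it is judged:
By the outcome, as a careful person would: the job done as asked, in the order asked, and still so for the second after the job is handed in, with the robot touching nothing.
It also fails if it takes over 72 s, if anything falls off the work surface, if the arm or the gripper's body presses on something with over 40 N, if the wrist force passes 120 N, or if a joint passes its speed limit or range.

## Working session

There is one attempt and no reset: what is moved stays moved. The work goes in short steps, Python scripts to look and compute and a tool call to move; the robot and the scene stay as the last step left them, time stands still between calls to the robot, and variables do not carry over. Pictures are saved under pics/ and viewed, about 8 in all and at most 12, crops included, and the job is handed in when it is done.

Besides the shell and the picture viewer there is one more tool, called after "Request:" in YAML: its name, and indented under it one key for each argument. arm_command: Moves the arm, as the interface text tells. Its arguments: {"type":"object","properties":{"commands":{"type":"array"}},"required":["commands"]}

```bash
mkdir -p pics; ls
python3 - <<'E'
from plant import *
import cv2,json
o=get_obs();print(o)
for n in("side","top"):
    s=snapshot(n);cv2.imwrite(f"pics/{n}0.png",cv2.resize(s["frame"],(800,600),interpolation=cv2.INTER_CUBIC));print(n,s["fov_y"],s["cx"],s["cy"],s["world_to_cam"],[k for k in s])
E
```

```text
pics
{'clock': 0.0, 'joint_pos': array([-4.70912192e+01,  2.05926430e+01,  6.32625715e-01, -1.97383545e-02,
       -7.01342372e+01, -1.65056264e+01]), 'qvel': array([ 0.02289726, -0.03838818, -0.02155187,  0.10551408, -0.03533468,
       -0.03641646]), 'tau': array([-4.33679752e-04, -5.82718134e+01,  2.93046999e+01,  6.99684441e+00,
        6.78255004e-03, -1.45636864e-04]), 'tool_pos': array([ 0.29990498, -0.60417078,  0.22560152]), 'orientation': array([  5.37022167,  89.90393588, 121.76665343]), 'force': array([ 0.32896556, -0.49907342, -0.01845271]), 'moment': array([-0.01127171,  0.02308901, -0.04284641]), 'opening': 0.08770850114344525}
side 48.764286055771 278.67079873251856 204.3831344516355 [[ 0.99898893 -0.04479357  0.00382805 -0.57824656]
 [ 0.01629503  0.44013718  0.89778268 -0.1487332 ]
 [-0.04189976 -0.89681258  0.44042209 -0.87155815]
 [ 0.          0.          0.          1.        ]] ['frame', 'fov_y', 'cx', 'cy', 'world_to_cam']
top 43.21031915812258 275.59225038572123 217.4512934032406 [[ 2.25989665e-02 -9.99744591e-01  1.97642455e-04  1.23668504e-01]
 [ 9.94808156e-01  2.25070003e-02  9.92480154e-02 -6.03744030e-01]
 [-9.92271149e-02 -2.04628625e-03  9.95062708e-01 -1.22328664e+00]
 [ 0.00000000e+00  0.00000000e+00  0.00000000e+00  1.00000000e+00]] ['frame', 'fov_y', 'cx', 'cy', 'world_to_cam']
```

View pics/top0.png

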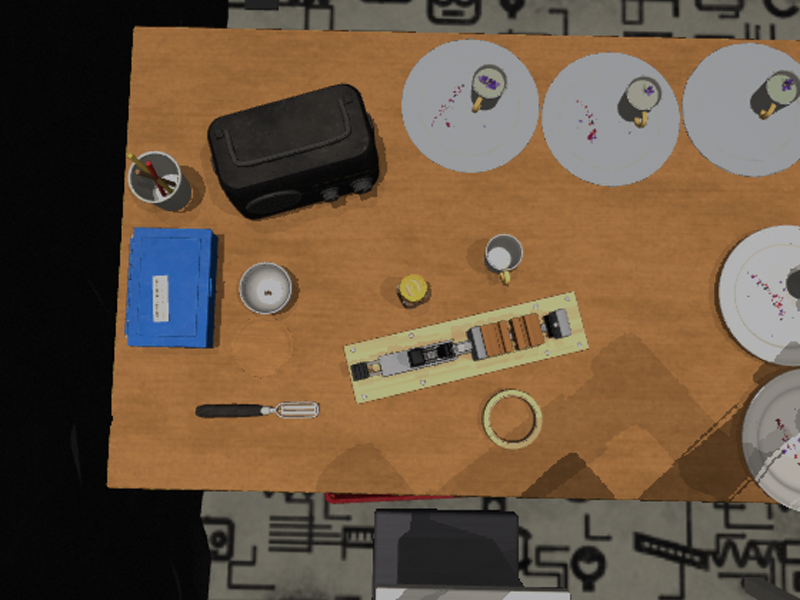

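View pics/side0.png

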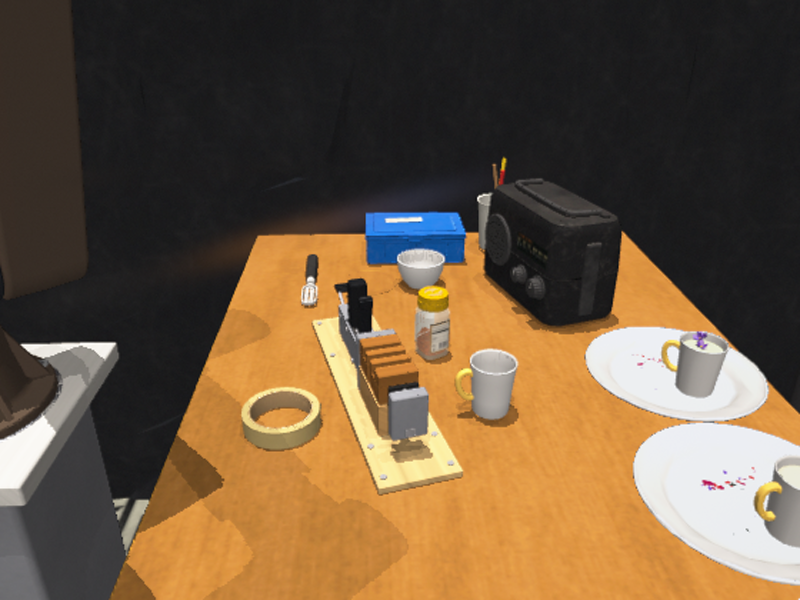

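The top view shows the board with corners near (345,347), (573,292), (589,349) and (360,403). The tab is at about (360,372) and the grip near (418,357), with the jaws to the right. I'll enlarge it.

```bash
cat > h.py <<'E'
from plant import *
import cv2,numpy as np
def pix2w(s,u,v,z):
    f=210/np.tan(np.radians(s["fov_y"]/2)); M=s["world_to_cam"]; R=M[:3,:3];t=M[:3,3]
    c=-R.T@t; d=R.T@np.array([(u-s["cx"])/f,-(v-s["cy"])/f,-1.]); return c+d*(z-c[2])/d[2]
def w2pix(s,p):
    f=210/np.tan(np.radians(s["fov_y"]/2)); q=s["world_to_cam"]@np.append(p,1)
    return s["cx"]-f*q[0]/q[2], s["cy"]+f*q[1]/q[2]
def crop(s,x,y,w,k,name):
    h=int(w*.72);cv2.imwrite("pics/"+name,cv2.resize(s["frame"][y:y+h,x:x+w],None,fx=k,fy=k,interpolation=cv2.INTER_CUBIC))
E
python3 - <<'E'
from h import *
s=snapshot("top")
crop(s,235,180,180,4.4,"top1.png")
k=.7
c=[pix2w(s,u*k,v*k,.010) for u,v in[(345,347),(573,292),(589,349),(360,403)]]
print(np.round(c,4)); print([np.linalg.norm(c[i]-c[i-1]) for i in range(4)], np.mean(c,0))
E
```

```text
[[ 0.5398  0.2174  0.01  ]
 [ 0.6412 -0.164   0.01  ]
 [ 0.5457 -0.1907  0.01  ]
 [ 0.4474  0.1898  0.01  ]]
[np.float64(0.09645709890628831), np.float64(0.39469066644058526), np.float64(0.09912966917039602), np.float64(0.39301847486078095)] [0.54354149 0.01311215 0.01      ]
```

View pics/top1.png

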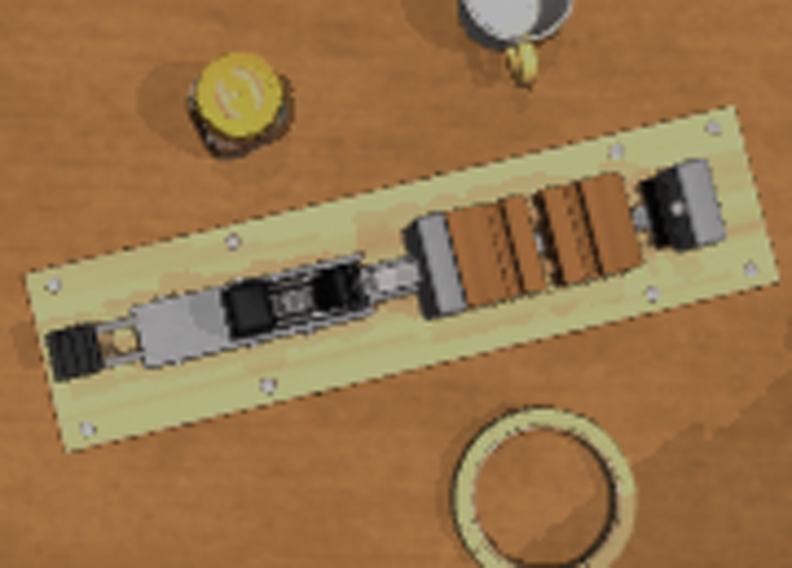

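Run:
```python
from h import *
from scipy.optimize import least_squares
s=snapshot("top"); k=4.4
P=lambda u,v,z:pix2w(s,235+u/k,180+v/k,z)[:2]
c=np.array([P(*p,.01) for p in[(25,272),(737,106),(778,281),(68,452)]])
print(c.round(4)); print(c.mean(0), [np.linalg.norm(c[i]-c[i-1]) for i in range(4)])
d=(c[0]+c[3]-c[1]-c[2]); d/=np.linalg.norm(d); print("dir",d,np.degrees(np.arctan2(d[1],d[0])))
obs=[((0,.095),P(75,352,.073)),((0,.003),P(249,308,.124)),((0,-.147),P(539,243,.094)),((0,-.105),P(459,259,.094))]
for b,p in obs:print(b,p,p-b[1]*d)
```

```text
[[ 0.5424  0.2194]
 [ 0.642  -0.1674]
 [ 0.5467 -0.1896]
 [ 0.4459  0.1934]]
[0.54424766 0.01397045] [np.float64(0.09996682412158693), np.float64(0.39948173803426923), np.float64(0.0978246114899296), np.float64(0.39606614002684953)]
dir [-0.25206003  0.9677116 ] 104.59944773456273
(0, 0.095) [0.49851943 0.18830658] [0.52246513 0.09637397]
(0, 0.003) [0.52117404 0.10074478] [0.52193022 0.09784165]
(0, -0.147) [ 0.5586396  -0.04675725] [0.52158678 0.09549635]
(0, -0.105) [ 0.54958615 -0.00621864] [0.52311985 0.09539108]
```

```bash
cat >> h.py <<'E'
from scipy.spatial.transform import Rotation as Ro
O=np.array([.5223,.0962,0]);yw=np.radians(14.6)
D=np.array([-np.sin(yw),np.cos(yw),0]);X=np.array([np.cos(yw),np.sin(yw),0]);Z=np.array([0,0,1.])
def plan(cl=None):
    o=get_obs();p=o["tool_pos"];R=Ro.from_euler("xyz",o["orientation"],degrees=True).as_matrix()
    q=p-O;print("t",round(o["clock"],2),"clamp mm",np.round([q@X*1e3,q@D*1e3,p[2]*1e3],1),"F clamp",np.round([o["force"]@X,o["force"]@D,o["force"][2]],1),"open",round(o["opening"]*1e3,1))
    print("tool axes in clamp xyz (cols)\n",np.round(np.array([X,D,Z])@R,3))
    z=R[:,2];a=np.degrees(np.arctan2(X@R[:,1],X@z)) # turn about tool x so z->X
    print("turn about x to get z->+X:",-a,"or",-a+180*np.sign(a))
    if cl is not None:
        t=O+X*cl[0]/1e3+D*cl[1]/1e3+Z*cl[2]/1e3;print("shift tool axes mm",np.round(R.T@(t-p)*1e3,1))
E
python3 - <<'E'
from h import *
plan((0,-66,220))
E
```

```text
t 0.2 clamp mm [-391.7 -621.9  226. ] F clamp [ 0.9 -0.4 -0.1] open 87.6
tool axes in clamp xyz (cols)
 [[-0.    -0.979 -0.205]
 [ 0.001 -0.205  0.979]
 [-1.     0.     0.001]]
turn about x to get z->+X: 101.80221083621274 or -78.19778916378726
shift tool axes mm [   6.4 -497.1  464. ]
```

Request:
arm_command:
  commands: [0,-41,38,0,0,0,-41,38,0,0,0,-41,38,0,0,0,-41,38,0,0,0,-41,38,0,0]

```text
clock: 0.82
tool_pos: [0.4001, -0.3388, 0.2235]
orientation: [22.5, 89.8, 138.5]
force: [1.2, 0.6, 0.4]
opening: 0.0432
```

Request:
arm_command:
  commands: [0,-41,38,0,0,0,-41,38,0,0,0,-41,38,0,0,0,-41,38,0,0,0,-41,38,0,0]

```text
clock: 1.45
tool_pos: [0.5026, -0.069, 0.225]
orientation: [-20.8, 89.8, 95.2]
force: [-0.4, -0.9, 0.4]
opening: 0.0006
```

Request:
arm_command:
  commands: [0,0,0,-10,0,0,0,0,-10,0,0,0,0,-10,0,0,0,0,-10,0,0,0,0,-10,0]

```text
clock: 2.08
tool_pos: [0.5035, -0.0639, 0.2245]
orientation: [-61.4, 89.8, 106.5]
force: [-0.2, -0.4, -0.1]
opening: 0.0002
```

```bash
python3 -c "
from h import *
plan((0,-66,160))"
```

```text
t 2.08 clamp mm [ -58.6 -150.2  224.5] F clamp [-0.3 -0.3 -0.1] open 0.2
tool axes in clamp xyz (cols)
 [[-0.    -0.449 -0.894]
 [ 0.003 -0.894  0.449]
 [-1.    -0.003  0.002]]
turn about x to get z->+X: 153.32217443304734 or -26.677825566952663
shift tool axes mm [  64.8 -101.4  -14.6]
```

Request:
arm_command:
  commands: [0,-40,-6,0,0,0,-40,-6,0,0,0,-28,-5,0,0,0,0,0,-10,0,0,0,0,-10,0]

```text
clock: 2.7
tool_pos: [0.5431, 0.0414, 0.2244]
orientation: [-71.6, 89.8, 117.0]
force: [-0.3, -0.4, -0.3]
opening: -0.0001
```

Request:
arm_command:
  commands: [0,0,0,-9,0,0,0,0,-1,0]

```text
clock: 2.95
tool_pos: [0.5429, 0.0416, 0.2241]
orientation: [-72.1, 89.8, 126.8]
force: [-0.8, 0.2, -0.3]
opening: 0.0007
```

```bash
python3 -c "
from h import *
plan((0,-66,150))
s=snapshot('wrist');cv2.imwrite('pics/w0.png',cv2.resize(s['frame'],(800,600)))
for n,b in dict(trig=(0,-45,98),tab=(0,95,73),seamf=(0,-147,94),jawtop=(0,-105,94)).items():print(n,np.array(w2pix(s,O+X*b[0]/1e3+D*b[1]/1e3+Z*b[2]/1e3))/.7)
"
```

```text
t 2.95 clamp mm [  6.1 -58.  224.1] F clamp [-0.7  0.4 -0.3] open 0.7
tool axes in clamp xyz (cols)
 [[-0.001  0.076 -0.997]
 [ 0.003 -0.997 -0.076]
 [-1.    -0.004  0.001]]
turn about x to get z->+X: -175.66981509077803 or 4.33018490922197
shift tool axes mm [74.1  7.8  6.6]
trig [405.04176016 314.03153461]
tab [390.70397934 469.39591196]
seamf [418.48281451 150.55461394]
jawtop [412.55774826 221.30192813]
```

View pics/w0.png

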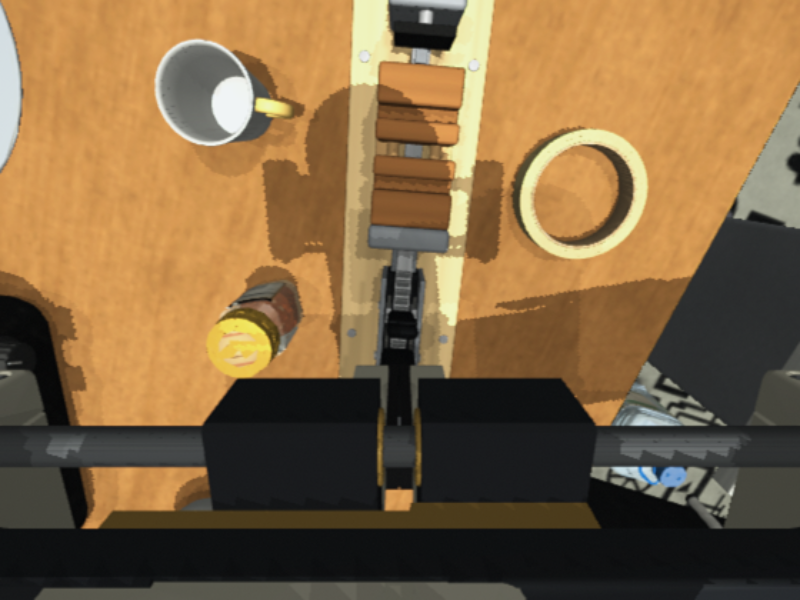

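The wrist view puts the jaw/wood edge at (410,227) and the trigger top at about (402,322), so the clamp is about 3 mm further in +y than I predicted. The two fingertips show at about (370,372) and (430,372) with a visible gap between them. I'll check that gap's size by projection.

```bash
python3 -c "
from h import *
o=get_obs();print(o['opening'])
s=snapshot('wrist');R=Ro.from_euler('xyz',o['orientation'],degrees=True).as_matrix()
for dx in(0,-19,-40,-66):
  for dy in (-10,10):
    print(dx,dy,[np.round(np.array(w2pix(s,o['tool_pos']+R@np.array([dx,dy,z])/1e3))/.7) for z in(-21,0,21)])
"
```

```text
0.00033068023860695274
0 -10 [array([343., 407.]), array([397., 407.]), array([450., 407.])]
0 10 [array([341., 360.]), array([397., 360.]), array([452., 360.])]
-19 -10 [array([337., 435.]), array([397., 435.]), array([456., 435.])]
-19 10 [array([334., 383.]), array([397., 383.]), array([459., 383.])]
-40 -10 [array([328., 474.]), array([396., 473.]), array([465., 473.])]
-40 10 [array([325., 416.]), array([396., 416.]), array([468., 416.])]
-66 -10 [array([313., 540.]), array([396., 540.]), array([479., 540.])]
-66 10 [array([308., 473.]), array([396., 473.]), array([483., 473.])]
```

```bash
sed -i 's/^D=.*/&\nO=O+D*.002/' h.py; python3 -c "
from h import *
plan((0,-67.5,98))"
```

```text
t 3.05 clamp mm [  6.1 -60.1 224.1] F clamp [-0.5 -0.4 -0.6] open 0.8
tool axes in clamp xyz (cols)
 [[-0.001  0.073 -0.997]
 [ 0.003 -0.997 -0.073]
 [-1.    -0.003  0.001]]
turn about x to get z->+X: -175.83087787538852 or 4.1691221246114765
shift tool axes mm [126.1   7.4   6.5]
```

Request:
arm_command:
  commands: [20,9,6,4,0,20,0,0,0,0,0,0,0,0,0]

```text
clock: 3.42
tool_pos: [0.5401, 0.0308, 0.1837]
orientation: [-85.1, 89.8, 109.0]
force: [-0.4, -0.2, 0.0]
opening: 0.0004
```

```bash
python3 -c "
from h import *
plan((0,-67.5,98))"
```

```text
t 3.42 clamp mm [  0.7 -69.8 183.7] F clamp [-0.5 -0.1  0. ] open 0.4
tool axes in clamp xyz (cols)
 [[-0.    -0.008 -1.   ]
 [ 0.004 -1.     0.008]
 [-1.    -0.004  0.   ]]
turn about x to get z->+X: 179.5143587891039 or -0.485641210896091
shift tool axes mm [85.7 -1.9  0.7]
```

Request:
arm_command:
  commands: [25,-2,0,0,0,25,0,0,0,0,0,0,0,0,0]

```text
clock: 3.8
tool_pos: [0.5415, 0.0333, 0.1358]
orientation: [-138.9, 89.7, 54.9]
force: [-0.0, -0.9, 0.4]
opening: 0.0003
```

Request:
arm_command:
  commands: [18,0,0,0,0,18,0,0,0,0,0,0,0,0,0]

```text
clock: 4.18
tool_pos: [0.5449, 0.0343, 0.1043]
orientation: [-164.7, 89.4, 29.1]
force: [1.2, -0.3, 0.8]
opening: 0.0009
```

```bash
python3 -c "
from h import *
plan((0,-45,98))
s=snapshot('side');crop(s,190,170,130,6,'s1.png')
print(6*(np.array(w2pix(s,O+D*-.045+Z*.098))-[190,170]))
"
```

```text
t 4.17 clamp mm [  6.2 -67.6 104.3] F clamp [ 1.1 -0.5  0.8] open 0.9
tool axes in clamp xyz (cols)
 [[ 0.01  -0.014 -1.   ]
 [ 0.003 -1.     0.014]
 [-1.    -0.003 -0.01 ]]
turn about x to get z->+X: 179.18792632642467 or -0.8120736735753269
shift tool axes mm [  6.2 -22.5   6.6]
[384.5848753  292.92901251]
```

View pics/s1.png

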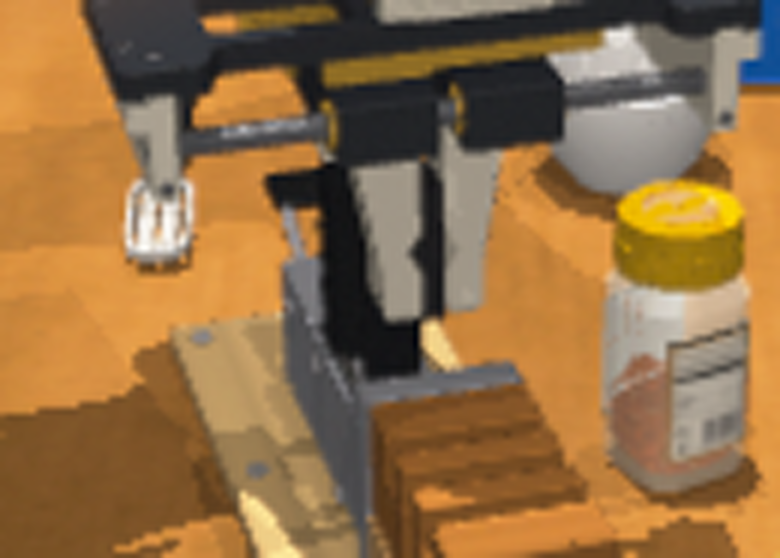

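The side crop shows the fingertips at (395,315) and (465,305), in front of the trigger (about (384,293)) and above the jaw. They sit about 6 mm too far in +x.

Request:
arm_command:
  commands: [6,0,7,0,0,0,-5,0,0,0,0,0,0,0,0]

```text
clock: 4.6
tool_pos: [0.5385, 0.0383, 0.1016]
orientation: [-169.4, 89.1, 24.4]
force: [-0.4, 1.0, 0.7]
opening: 0.0006
```

```bash
python3 -c "
from h import *
plan((0,-45,98))"
```

```text
t 4.6 clamp mm [  1.1 -62.1 101.6] F clamp [-0.1  1.1  0.7] open 0.6
tool axes in clamp xyz (cols)
 [[ 0.015 -0.014 -1.   ]
 [ 0.003 -1.     0.014]
 [-1.    -0.003 -0.015]]
turn about x to get z->+X: 179.197121486387 or -0.8028785136129954
shift tool axes mm [  3.6 -17.1   1.4]
```

Request:
arm_command:
  commands: [3,-4,1,0,0,0,-4,0,0,0,0,-4,0,0,0]

```text
clock: 4.97
tool_pos: [0.5351, 0.0489, 0.0995]
orientation: [-178.4, 89.1, 15.5]
force: [0.2, -7.2, 4.7]
opening: 0.0006
```

Request:
arm_command:
  commands: [0,-5,0,0,0,0,-5,0,0,0,0,-5,0,0,0]

```text
clock: 5.35
tool_pos: [0.5318, 0.0614, 0.1006]
orientation: [164.5, 89.1, -1.6]
force: [2.6, -5.9, 0.2]
opening: 0.0002
```

```bash
python3 -c "
from h import *
plan((0,-45,98))"
```

```text
t 5.35 clamp mm [  0.4 -38.1 100.6] F clamp [ 1.  -6.3  0.2] open 0.2
tool axes in clamp xyz (cols)
 [[ 0.015 -0.013 -1.   ]
 [-0.004 -1.     0.013]
 [-1.     0.004 -0.015]]
turn about x to get z->+X: 179.26067444001586 or -0.7393255599841382
shift tool axes mm [2.6 6.9 0.3]
```

Request:
arm_command:
  commands: [1,-5,0,0,0,0,-5,0,0,0,0,-4,0,0,0]

```text
clock: 5.72
tool_pos: [0.5291, 0.0712, 0.1001]
orientation: [138.2, 89.0, -27.8]
force: [14.1, -23.6, -6.9]
opening: 0.0004
```

Request:
arm_command:
  commands: [0,-4,0,0,0]

```text
clock: 5.85
tool_pos: [0.529, 0.0714, 0.1002]
orientation: [122.9, 88.8, -43.2]
force: [16.3, -30.7, -5.3]
opening: 0.0003
```

```bash
python3 -c "
from h import *
plan((0,-45,98))"
```

```text
t 5.85 clamp mm [  0.2 -27.7 100.2] F clamp [  8.  -33.8  -5.3] open 0.3
tool axes in clamp xyz (cols)
 [[ 0.011 -0.011 -1.   ]
 [-0.018 -1.     0.011]
 [-1.     0.017 -0.011]]
turn about x to get z->+X: 179.38489813134657 or -0.6151018686534258
shift tool axes mm [ 2.5 17.3  0. ]
```

Request:
arm_command:
  commands: [0,10,0,0,0,0,10,0,0,0,0,8,0,0,0,0,6,0,0,0,0,0,0,0,0]

```text
clock: 6.48
tool_pos: [0.5375, 0.0363, 0.1005]
orientation: [118.2, 88.8, -47.9]
force: [0.4, -0.6, 0.6]
opening: 0.0006
```

```bash
python3 -c "
from h import *
plan((0,-58,99))"
```

```text
t 6.47 clamp mm [ -0.3 -63.8 100.5] F clamp [ 0.3 -0.7  0.6] open 0.6
tool axes in clamp xyz (cols)
 [[ 0.01  -0.011 -1.   ]
 [-0.019 -1.     0.011]
 [-1.     0.019 -0.01 ]]
turn about x to get z->+X: 179.36141753000086 or -0.638582469999136
shift tool axes mm [ 1.4 -5.8 -0.3]
```

Request:
arm_command:
  commands: [1,-9,0,0,0,0,-7,0,0,0,0,-6,0,0,0,0,-6,0,0,0,0,-5,0,0,0]

```text
clock: 7.1
tool_pos: [0.5297, 0.0673, 0.101]
orientation: [110.6, 88.4, -55.3]
force: [5.4, -10.0, -2.9]
opening: 0.0004
```

Request:
arm_command:
  commands: [0,-4,0,0,0,0,-4,0,0,0]

```text
clock: 7.35
tool_pos: [0.5284, 0.0713, 0.1009]
orientation: [102.4, 88.0, -63.4]
force: [19.1, -37.4, -7.7]
opening: 0.0002
```

Request:
arm_command:
  commands: [0,-3,0,0,0]

```text
clock: 7.48
tool_pos: [0.5286, 0.071, 0.1009]
orientation: [99.1, 87.7, -66.6]
force: [14.1, -24.4, -5.0]
opening: 0.0005
```

```bash
python3 -c "
from h import *
plan((0,-28,99))"
```

```text
t 7.47 clamp mm [ -0.3 -28.  100.9] F clamp [  7.5 -27.1  -5. ] open 0.5
tool axes in clamp xyz (cols)
 [[ 0.006 -0.006 -1.   ]
 [-0.04  -0.999  0.006]
 [-0.999  0.04  -0.006]]
turn about x to get z->+X: 179.66922732031915 or -0.3307726796808481
shift tool axes mm [ 1.9 -0.1 -0.3]
```

Request:
arm_command:
  commands: [0,10,0,0,0,0,10,0,0,0,0,8,0,0,0,0,6,0,0,0,0,0,0,0,0]

```text
clock: 8.1
tool_pos: [0.5371, 0.0377, 0.1022]
orientation: [98.6, 87.6, -67.1]
force: [-0.4, -0.3, -0.8]
opening: 0.0004
```

```bash
python3 -c "
from h import *
plan((0,-28,99))
s=snapshot('wrist');crop(s,200,0,200,4,'w1.png')
s=snapshot('top');crop(s,320,190,100,6,'t2.png')
a=cv2.imread('pics/w1.png');b=cv2.imread('pics/t2.png');h=min(len(a),len(b))
cv2.imwrite('pics/c2.png',cv2.resize(np.hstack([a[:h],b[:h]]),None,fx=.57,fy=.57))
"
```

```text
t 8.1 clamp mm [ -0.4 -62.4 102.2] F clamp [-0.5 -0.2 -0.8] open 0.4
tool axes in clamp xyz (cols)
 [[ 0.006 -0.005 -1.   ]
 [-0.041 -0.999  0.004]
 [-0.999  0.041 -0.006]]
turn about x to get z->+X: 179.7348510333857 or -0.265148966614305
shift tool axes mm [  1.8 -34.5  -0.2]
```

View pics/c2.png

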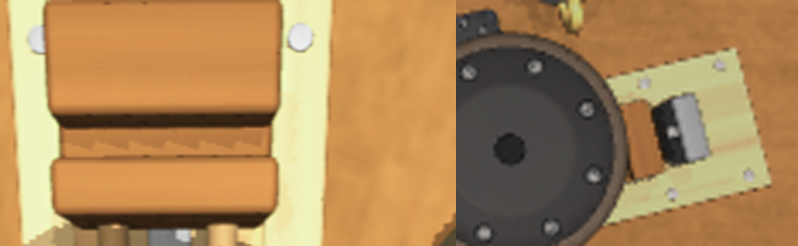

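The top crop on the right shows the pad almost touching the moving half at about (658,140). In the wrist crop the seam is open with the dowels visible at the bottom.

Request:
arm_command:
  commands: [3,-8,0,0,0,0,-7,0,0,0,0,-5,0,0,0]

```text
clock: 8.57
tool_pos: [0.533, 0.0554, 0.1003]
orientation: [97.9, 87.3, -67.7]
force: [2.8, -9.7, 3.5]
opening: 0.0004
```

Request:
arm_command:
  commands: [1,-5,0,0,0,0,-4,0,0,0]

```text
clock: 8.82
tool_pos: [0.5313, 0.0626, 0.1002]
orientation: [97.3, 87.1, -68.2]
force: [4.7, -9.4, -1.6]
opening: 0.0006
```

Request:
arm_command:
  commands: [0,-3,0,0,0]

```text
clock: 8.95
tool_pos: [0.5307, 0.0646, 0.1002]
orientation: [96.7, 86.9, -68.8]
force: [6.1, -11.2, -2.4]
opening: 0.0004
```

```bash
python3 -c "
from h import *
plan((0,-28,99))"
```

```text
t 8.95 clamp mm [  0.2 -34.7 100.2] F clamp [  3.1 -12.4  -2.4] open 0.4
tool axes in clamp xyz (cols)
 [[ 0.006 -0.001 -1.   ]
 [-0.053 -0.999  0.001]
 [-0.999  0.053 -0.006]]
turn about x to get z->+X: 179.92083118003998 or -0.07916881996001734
shift tool axes mm [ 0.8 -6.7  0.2]
```

Request:
arm_command:
  commands: [0,-3,0,0,0]

```text
clock: 9.07
tool_pos: [0.5302, 0.0664, 0.1001]
orientation: [95.9, 86.8, -69.6]
force: [7.1, -11.7, -1.7]
opening: 0.0004
```

Request:
arm_command:
  commands: [0,-3,0,0,0]

```text
clock: 9.2
tool_pos: [0.5297, 0.0682, 0.1]
orientation: [95.1, 86.7, -70.4]
force: [6.3, -12.2, -0.9]
opening: 0.0002
```

Request:
arm_command:
  commands: [0,-3,0,0,0]

```text
clock: 9.32
tool_pos: [0.5293, 0.0699, 0.0999]
orientation: [94.4, 86.5, -71.0]
force: [6.5, -12.3, -1.0]
opening: 0.0006
```

Request:
arm_command:
  commands: [0,-2,0,0,0]

```text
clock: 9.45
tool_pos: [0.5291, 0.0704, 0.0999]
orientation: [93.5, 86.3, -71.8]
force: [8.9, -15.8, -1.6]
opening: 0.0004
```

```bash
python3 -c "
from h import *
plan((0,-28,99))"
```

```text
t 9.45 clamp mm [  0.1 -28.7  99.9] F clamp [  4.6 -17.5  -1.6] open 0.4
tool axes in clamp xyz (cols)
 [[ 0.004  0.    -1.   ]
 [-0.064 -0.998 -0.001]
 [-0.998  0.064 -0.004]]
turn about x to get z->+X: -179.97527140715994 or 0.024728592840062902
shift tool axes mm [ 0.8 -0.8  0.1]
```

Request:
arm_command:
  commands: [0,-3,0,0,0]

```text
clock: 9.57
tool_pos: [0.529, 0.0706, 0.0999]
orientation: [92.3, 86.1, -73.0]
force: [15.1, -25.6, -3.4]
opening: 0.0005
```

Request:
arm_command:
  commands: [0,10,0,0,0,0,10,0,0,0,0,8,0,0,0,0,6,0,0,0,0,0,0,0,0]

```text
clock: 10.2
tool_pos: [0.5376, 0.0369, 0.1018]
orientation: [91.7, 86.0, -73.6]
force: [0.1, -0.8, 0.2]
opening: 0.0004
```

```bash
python3 -c "
from h import *
plan((0,-28,99))"
```

```text
t 10.2 clamp mm [-1.000e-01 -6.330e+01  1.018e+02] F clamp [-0.1 -0.8  0.2] open 0.4
tool axes in clamp xyz (cols)
 [[ 0.002  0.002 -1.   ]
 [-0.07  -0.998 -0.002]
 [-0.998  0.07  -0.002]]
turn about x to get z->+X: -179.899173215325 or 0.10082678467500727
shift tool axes mm [  0.3 -35.4  -0.2]
```

Request:
arm_command:
  commands: [2,-8,0,0,0,0,-6,0,0,0]

```text
clock: 10.45
tool_pos: [0.5349, 0.0495, 0.1002]
orientation: [92.2, 85.8, -73.1]
force: [0.7, -9.8, 8.8]
opening: 0.0005
```

Request:
arm_command:
  commands: [0,-4,0,0,0]

```text
clock: 10.58
tool_pos: [0.534, 0.0526, 0.1007]
orientation: [91.9, 85.7, -73.3]
force: [2.7, -11.3, 4.2]
opening: 0.0004
```

Request:
arm_command:
  commands: [0,-3,0,0,0]

```text
clock: 10.7
tool_pos: [0.5334, 0.0548, 0.101]
orientation: [91.7, 85.6, -73.5]
force: [3.9, -9.2, 2.5]
opening: 0.0006
```

Request:
arm_command:
  commands: [0,-3,0,0,0]

```text
clock: 10.82
tool_pos: [0.5327, 0.0571, 0.1011]
orientation: [91.6, 85.5, -73.6]
force: [4.5, -8.9, 0.7]
opening: 0.0004
```

```bash
python3 -c "
from h import *
plan((0,-28,99))"
```

```text
t 10.82 clamp mm [  0.2 -42.5 101.1] F clamp [ 2.1 -9.8  0.7] open 0.4
tool axes in clamp xyz (cols)
 [[ 0.002  0.003 -1.   ]
 [-0.079 -0.997 -0.004]
 [-0.997  0.079 -0.002]]
turn about x to get z->+X: -179.80009946294 or 0.1999005370599889
shift tool axes mm [  1.  -14.6   0.2]
```

Request:
arm_command:
  commands: [0,-3,0,0,0]

```text
clock: 10.95
tool_pos: [0.5321, 0.0594, 0.1012]
orientation: [91.4, 85.4, -73.8]
force: [4.9, -10.1, 0.7]
opening: 0.0003
```

Request:
arm_command:
  commands: [0,-3,0,0,0]

```text
clock: 11.08
tool_pos: [0.5316, 0.0616, 0.1013]
orientation: [91.2, 85.3, -74.0]
force: [4.4, -10.9, 0.8]
opening: 0.0
```

Request:
arm_command:
  commands: [0,-3,0,0,0]

```text
clock: 11.2
tool_pos: [0.531, 0.0635, 0.1013]
orientation: [90.8, 85.1, -74.3]
force: [7.4, -14.0, -1.1]
opening: 0.0005
```

```bash
python3 -c "
from h import *
plan((0,-28,99))"
```

```text
t 11.2 clamp mm [  0.2 -35.8 101.3] F clamp [  3.6 -15.4  -1.1] open 0.5
tool axes in clamp xyz (cols)
 [[ 0.002  0.005 -1.   ]
 [-0.085 -0.996 -0.005]
 [-0.996  0.085 -0.001]]
turn about x to get z->+X: -179.73277850688703 or 0.26722149311297017
shift tool axes mm [ 1.6 -8.   0.2]
```

Request:
arm_command:
  commands: [0,-2,0,0,0]

```text
clock: 11.32
tool_pos: [0.5308, 0.0643, 0.1013]
orientation: [90.5, 85.0, -74.6]
force: [8.1, -14.1, -2.5]
opening: 0.0005
```

```bash
python3 -c "
from h import *
plan((0,-28,99))
s=snapshot('wrist');crop(s,200,0,200,4,'w3.png')"
```

```text
t 11.32 clamp mm [  0.2 -35.  101.3] F clamp [  4.3 -15.7  -2.5] open 0.5
tool axes in clamp xyz (cols)
 [[ 0.001  0.005 -1.   ]
 [-0.087 -0.996 -0.005]
 [-0.996  0.087 -0.001]]
turn about x to get z->+X: -179.7076687782898 or 0.29233122171021364
shift tool axes mm [ 1.6 -7.2  0.2]
```

View pics/w3.png

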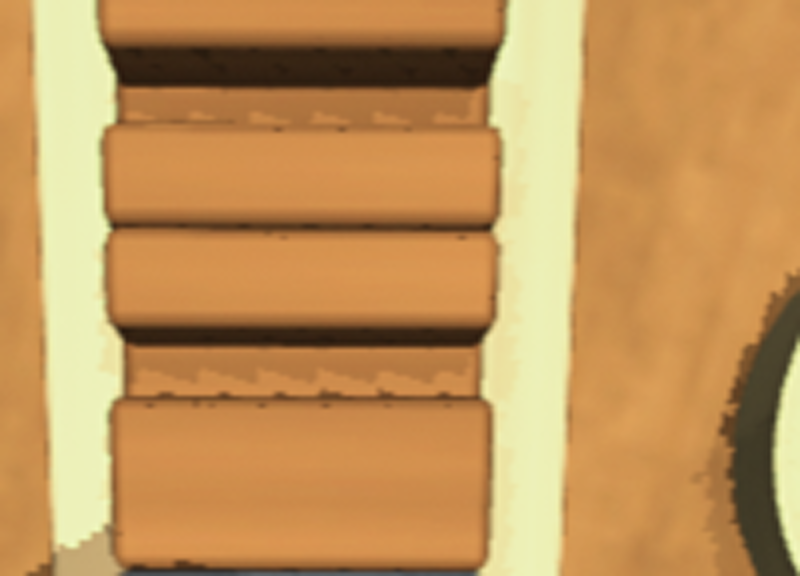

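The wrist crop shows the two joint faces meeting in a thin line at y≈228, with no dowels visible. The pull has stiffened to 15.7 N about 7 mm before the end stop. One small confirming step, then I'll ease off.

Request:
arm_command:
  commands: [0,-2,0,0,0]

```text
clock: 11.5
tool_pos: [0.5307, 0.0648, 0.1013]
orientation: [90.1, 84.8, -75.0]
force: [9.0, -13.9, -1.7]
opening: 0.0007
```

Request:
arm_command:
  commands: [0,8,0,0,0,0,8,0,0,0,0,8,0,0,0,0,6,0,0,0,0,0,0,0,0]

```text
clock: 12.12
tool_pos: [0.5384, 0.0356, 0.1037]
orientation: [89.8, 84.8, -75.2]
force: [0.7, -0.4, 0.4]
opening: 0.0006
```

```bash
python3 -c "
from h import *
plan((0,-66,150))"
```

```text
t 12.12 clamp mm [  0.3 -64.7 103.7] F clamp [ 0.5 -0.6  0.4] open 0.6
tool axes in clamp xyz (cols)
 [[ 0.     0.006 -1.   ]
 [-0.091 -0.996 -0.006]
 [-0.996  0.091  0.   ]]
turn about x to get z->+X: -179.64514999943756 or 0.3548500005624362
shift tool axes mm [-46.    5.5   0.3]
```

Request:
arm_command:
  commands: [-35,3,0,0,0,-35,3,0,0,0,0,0,0,0,0]

```text
clock: 12.5
tool_pos: [0.5384, 0.0367, 0.1758]
orientation: [89.8, 84.8, -75.3]
force: [0.2, 0.4, -0.7]
opening: 0.0005
```

```bash
python3 -c "
from h import *
plan((0,95,150))
s=snapshot('wrist');crop(s,220,0,160,5,'w4.png')
for y in(-105,-147,-189):print(5*(np.array(w2pix(s,O+D*y/1e3+Z*.094))-[220,0]))"
```

```text
t 12.5 clamp mm [  0.6 -63.7 175.8] F clamp [ 0.3  0.3 -0.7] open 0.5
tool axes in clamp xyz (cols)
 [[ 0.     0.006 -1.   ]
 [-0.09  -0.996 -0.006]
 [-0.996  0.09   0.   ]]
turn about x to get z->+X: -179.63747793553313 or 0.36252206446687296
shift tool axes mm [  11.3 -160.3   -0.4]
[295.16384575 895.02951051]
[296.86573592 612.78078214]
[298.69965505 308.63580927]
```

View pics/w4.png

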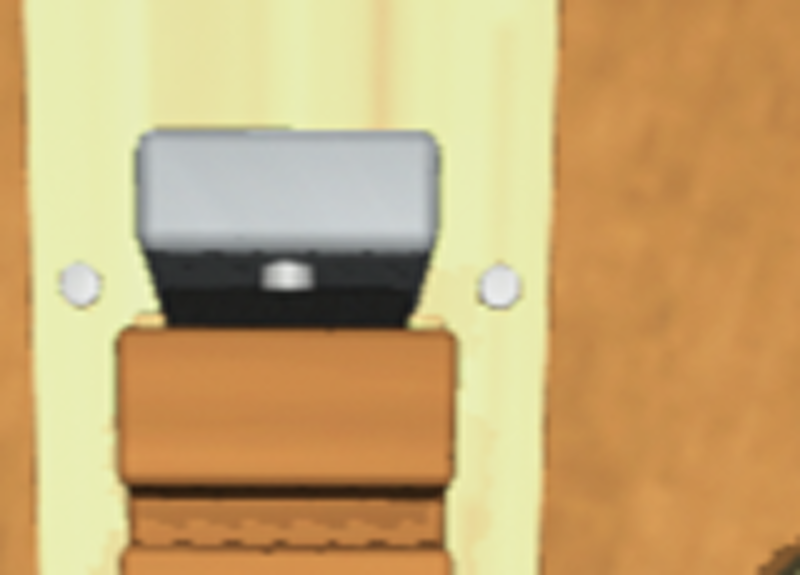

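The far wood edge is at y≈332 (I predicted 309 for closed), so the half is at least as far in as my model says. I'll take one wider view of the seam on the way to the tab.

Request:
arm_command:
  commands: [-20,-30,0,0,0,-20,-30,0,0,0,0,0,0,0,0]

```text
clock: 12.92
tool_pos: [0.5193, 0.0988, 0.2064]
orientation: [85.6, 84.8, -79.6]
force: [-0.0, 0.7, 0.1]
opening: 0.0005
```

```bash
python3 -c "
from h import *
plan((0,95,120))
s=snapshot('wrist');crop(s,225,30,130,6,'w5.png')
for y in(-105,-147,-189):print(6*(np.array(w2pix(s,O+D*y/1e3+Z*.094))-[225,30]))"
```

```text
t 12.93 clamp mm [ -2.3   1.3 206.4] F clamp [0.2 0.7 0.1] open 0.5
tool axes in clamp xyz (cols)
 [[-0.007  0.005 -1.   ]
 [-0.09  -0.996 -0.004]
 [-0.996  0.09   0.007]]
turn about x to get z->+X: -179.71100906543828 or 0.2889909345617241
shift tool axes mm [  77.6 -101.1   -3.3]
[298.91794279 397.96107252]
[299.32880614  63.54224213]
[ 299.76942465 -295.09556644]
```

View pics/w5.png

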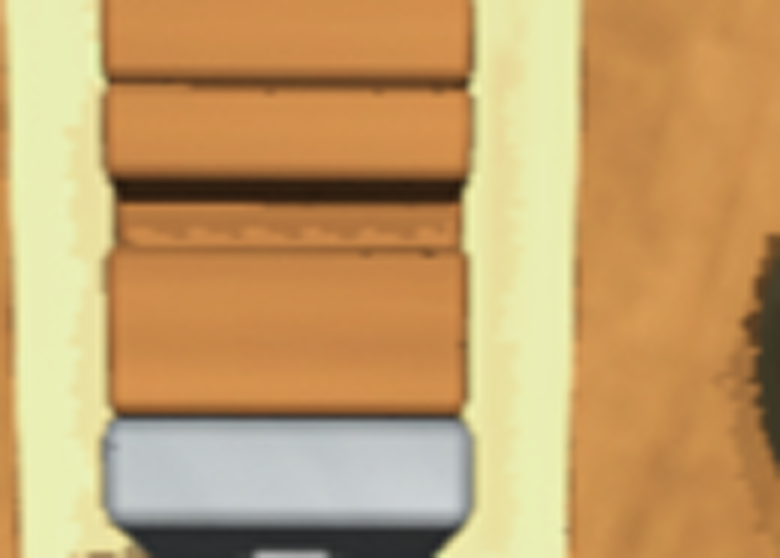

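The seam is a hairline at y≈81, no thicker than the contact line between jaw and wood at y≈414, so it's closed. Next is the release tab.

Request:
arm_command:
  commands: [0,-40,-1,0,0,0,-40,-1,0,0,0,-22,-1,0,0,30,0,0,0,0,0,0,0,0,0]

```text
clock: 13.6
tool_pos: [0.4937, 0.1931, 0.1603]
orientation: [80.1, 84.5, -85.2]
force: [-0.2, 0.5, -0.4]
opening: 0.0002
```

```bash
python3 -c "
from h import *
plan((0,96,85))"
```

```text
t 13.6 clamp mm [ -3.2  98.9 160.3] F clamp [-0.1  0.6 -0.4] open 0.2
tool axes in clamp xyz (cols)
 [[-0.016  0.002 -1.   ]
 [-0.094 -0.996 -0.001]
 [-0.995  0.094  0.016]]
turn about x to get z->+X: -179.86611074032075 or 0.13388925967925047
shift tool axes mm [75.2 -4.1 -4.4]
```

Request:
arm_command:
  commands: [35,-2,-4,0,0,25,-2,0,0,0,0,0,0,0,0]

```text
clock: 13.98
tool_pos: [0.4993, 0.1916, 0.1013]
orientation: [81.6, 84.6, -83.8]
force: [0.2, -0.1, 0.9]
opening: 0.0007
```

```bash
python3 -c "
from h import *
plan((0,96,73))
s=snapshot('side');crop(s,190,170,130,6,'s5.png')
print(6*(np.array(w2pix(s,O+D*.095+Z*.073))-[190,170]))"
```

```text
t 13.97 clamp mm [  1.8  96.2 101.3] F clamp [ 0.1 -0.2  0.9] open 0.7
tool axes in clamp xyz (cols)
 [[-0.014  0.001 -1.   ]
 [-0.094 -0.996 -0.   ]
 [-0.995  0.094  0.014]]
turn about x to get z->+X: -179.92525997879383 or 0.07474002120616774
shift tool axes mm [28.2 -2.5  1.4]
[291.61907115 183.1757646 ]
```

View pics/s5.png

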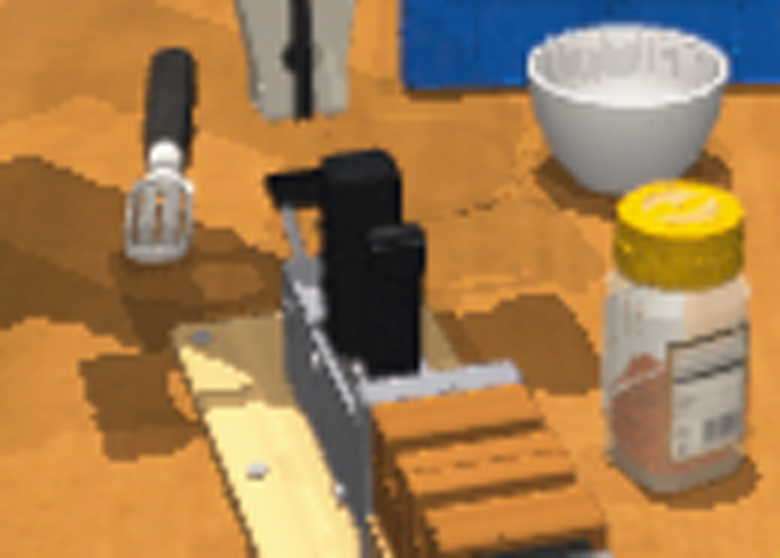

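The fingertips hang at about (300,105), straight above the tab (about (292,183)). Now I'll press.

Request:
arm_command:
  commands: [15,-2,1,0,0,12,-1,0,0,0,6,0,0,0,0]

```text
clock: 14.4
tool_pos: [0.5007, 0.1935, 0.071]
orientation: [86.1, 84.8, -79.3]
force: [-1.1, 2.1, 4.5]
opening: 0.0006
```

Request:
arm_command:
  commands: [5,0,0,0,0,5,0,0,0,0,5,0,0,0,0]

```text
clock: 14.78
tool_pos: [0.5016, 0.1963, 0.0598]
orientation: [89.2, 85.1, -76.0]
force: [-20.1, 3.5, 47.5]
opening: 0.0007
```

```bash
python3 -c "
from h import *
plan((0,96,60))"
```

```text
t 14.78 clamp mm [  5.2 100.1  59.8] F clamp [-18.6   8.4  47.5] open 0.7
tool axes in clamp xyz (cols)
 [[-0.001  0.003 -1.   ]
 [-0.086 -0.996 -0.003]
 [-0.996  0.086  0.001]]
turn about x to get z->+X: -179.82537599925183 or 0.17462400074816742
shift tool axes mm [0.2 4.1 5.3]
```

Request:
arm_command:
  commands: [2,0,0,0,0,2,0,0,0,0,2,0,0,0,0,2,0,0,0,0,2,0,0,0,0]

```text
clock: 15.4
tool_pos: [0.5013, 0.1964, 0.0603]
orientation: [91.6, 85.0, -73.3]
force: [-10.5, 0.1, 22.7]
opening: 0.0005
```

Request:
arm_command:
  commands: [3,0,0,0,0,2,0,0,0,0,3,0,0,0,0,2,0,0,0,0,3,0,0,0,0]

```text
clock: 16.02
tool_pos: [0.5014, 0.1964, 0.06]
orientation: [95.0, 84.9, -69.7]
force: [-14.8, 0.3, 33.7]
opening: 0.0007
```

```bash
python3 -c "
from h import *
plan((0,96,60))
s=snapshot('top');crop(s,320,190,100,6,'t6.png')
w=snapshot('side');crop(w,250,220,100,6,'s6.png')
cv2.imwrite('pics/c6.png',cv2.resize(np.hstack([cv2.imread('pics/t6.png'),cv2.imread('pics/s6.png')]),None,fx=.66,fy=.66))
"
```

```text
t 16.02 clamp mm [  5.  100.3  60. ] F clamp [-14.2   4.   33.7] open 0.7
tool axes in clamp xyz (cols)
 [[ 0.009  0.011 -1.   ]
 [-0.089 -0.996 -0.012]
 [-0.996  0.089 -0.008]]
turn about x to get z->+X: -179.36012536082194 or 0.6398746391780605
shift tool axes mm [0.4 4.2 5.1]
```

View pics/c6.png

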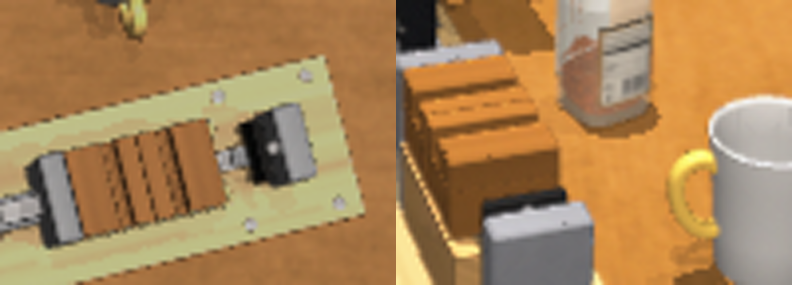

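Held down, the far jaw is well clear of the wood. Its outer edge is at raw pixels (396.5,216.5)–(399.8,233.4), against (395.9,216.4)–(399.5,234.5) at the start, so it's fully open. The seam stays shut. Next I'll release and lift away.

Request:
arm_command:
  commands: [2,0,0,0,0,2,0,0,0,0,-8,0,0,0,0,-15,1,0,0,0,-25,2,0,0,0]

```text
clock: 16.75
tool_pos: [0.4997, 0.1967, 0.1091]
orientation: [94.8, 84.8, -69.8]
force: [0.7, -0.1, -0.3]
opening: 0.0006
```

Request:
arm_command:
  commands: [-40,3,0,0,0,-40,3,0,0,0,-20,2,0,0,0,0,0,0,0,0,0,0,0,0,0]

```text
clock: 17.38
tool_pos: [0.4989, 0.198, 0.2135]
orientation: [96.3, 84.8, -68.2]
force: [1.1, -0.3, -0.1]
opening: 0.0004
```

```bash
python3 -c "
from h import *
plan()
s=snapshot('side');cv2.imwrite('pics/s7.png',cv2.resize(s['frame'][120:330,150:430],(800,600)))
"
```

```text
t 17.38 clamp mm [  3.  102.4 213.5] F clamp [ 1.  -0.6 -0.1] open 0.4
tool axes in clamp xyz (cols)
 [[ 0.011  0.014 -1.   ]
 [-0.09  -0.996 -0.015]
 [-0.996  0.09  -0.01 ]]
turn about x to get z->+X: -179.2074391936147 or 0.7925608063852962
```

View pics/s7.png

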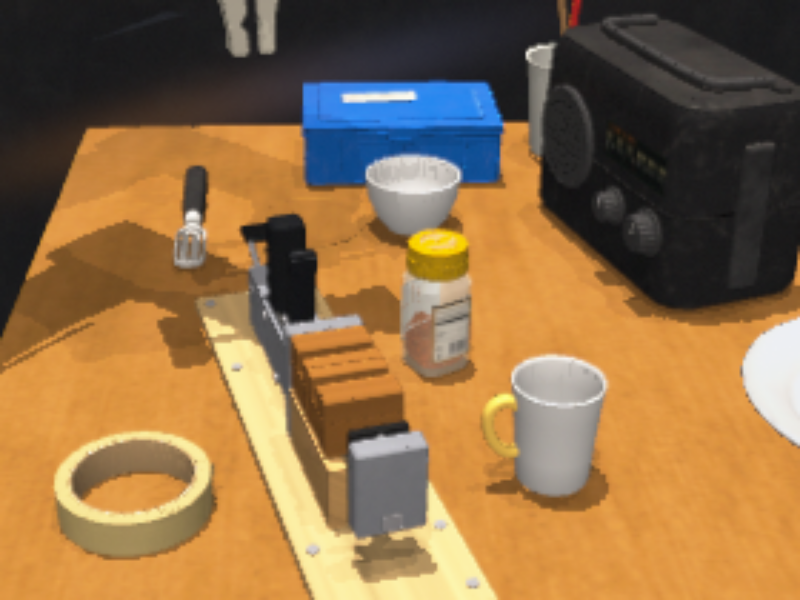

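The robot is clear at (250,25). The tab is up at (255,231), the trigger is forward, the jaw is open, and the bystanders are in place. Handing in.

```bash
python3 -c "
from plant import *
print(close_job())"
```

```text
the job is handed in; nothing more can be done
None
```

The stand's seam is closed, the clamp jaw has sprung fully open again, and the job is handed in at about 17 s on the robot's clock.

- **Squeezing:** I pulled the trigger with the closed fingertips, using three full strokes and a partial fourth. On the fourth stroke the pull rose from about 10–12 N to about 15.7 N, some 7 mm before the end stop. I made one more small step, with no further rise, then eased off.
- **Release:** I held the release tab on its stop for over a second, then let go and lifted clear.
- **Seam:** After the trigger was let go, the wrist view showed only a hairline, no thicker than the line where the wood touches the fixed jaw. It still looked shut from above while I held the tab down.
- **Jaw:** With the tab held down, the far jaw's outer edge was back within about 1 pixel of where it started.
- **End state:** The last side picture showed the tab up, the trigger forward, the bystanders in place and the robot touching nothing.

Three things were not clean:
- **End-stop pushes:** I pushed to about 25–40 N against the trigger's end stop at the end of strokes 1 to 3. The jaw was still free, or the half only sliding at about 13 N, just before each push.
- **Tab force:** Pressing the tab onto its stop peaked at about 48 N through the fingertips.
- **Tilt and position:** The tool tilted by about 5° over the strokes. My camera estimates of the clamp's position also disagreed by 2–3 mm, which didn't affect the work.

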